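# Level the sprung shelf and keep it pressed

## Robot

A 6-joint arm with a two-finger parallel gripper is mounted at the origin on a cart in front of the work surface, level with it; the furniture and walls round the work are solid. World frame = base frame: x ahead of the robot, y to its left, z up, the work surface at z = 0. Lengths are in m, angles in rad, forces in N, time in s.
With the tool pointing down it reaches from about 0.325 to 0.85 m from the base axis. Payload 15.5 kg.
Tool frame: the origin (TCP) lies between the finger pads; the fingertips stand 25 mm ahead of it and the grasp point (between the pads) lies 6 mm ahead of it; z points along the fingers, y is the line along which they close (so a half turn about z gives the same grasp; the last joint's range is limited). The gripper opens to 91 mm and grips with 3 to 60 N. Pads are 32 mm wide; open, the fingers measure 118 mm over their backs; the gripper's body (76 mm by 178 mm) begins 60 mm behind the grasp point.
Start: joints at [1.155, 0.494, 1.345, -0, 1.302, -0.096], TCP at [0.196, 0.593, 0.239] pointing down, gripper open.
Joint ranges: [-2.91, 2.91], [-0.82, 2.16], [0.22, 2.67], [-1.22, 4.37], [0.12, 2.79], [-3.08, 3.08]. Speed limits (rad/s): [1.89, 1.89, 2.57, 3.01, 3.01, 3.01].

## Interface

Orientations are given as a rotation vector (axis times angle).
In Python, from bench import get_state, vision, r, find_in, tip_of gives the robot as it stands.
- The arm moves only by the tool play_rows, never from a script. Its arguments are lists of equal length, an entry for each row: "delta_pos": the shift along the tool's x, y, z in mm, a list of three; "rotation": the turn, a rotation vector about the tool's x, y, z in degrees, a list of three; "jaw": the opening in per cent of the stroke, from 0 (shut) to 100 (fully open). In form: {"delta_pos": [[dx, dy, dz], ...], "rotation": [[rx, ry, rz], ...], "jaw": [jaw, ...]}. A call has 1 to 12 rows; each row shifts and turns the commanded pose from where the row before left it, along the tool's axes as they then stand; what a row does not reach is not made up. A row lasts 1/12 s, in which the tool goes at most 41.7 mm and 7.16 degrees, less where a joint would pass 70% of its speed; a pose out of reach is approached as far as the arm can. A call is refused whole if a number of a shift passes 41.7 or a number of a turn 7.16, either way. A call with a gripper value outside its range is refused whole. The fingers move at their own pace and stop on an object; "newtons" is the grip in N (left out, the last holds). Time passes only in rows, so rows that do not move let the fingers close. It gives the time, the measured TCP pose, the force, the opening and the grip force at its end, in the units of the state.
- get_state(): the state, without advancing time (a new reading comes with each control period).
- vision.snapshot(name): name is "scene" or "top" or "wrist"; returns a dict with "image" (420x560x3 uint8, red, green, blue), "camera_matrix" (3x3 intrinsics, pixels), "k1" (the pictures are not rectified: a ray, as slopes to the right and down, at radius r is drawn at 1 + k1 r^2 times it, then the intrinsics apply), "world_from_camera" (4x4, takes a point from camera to world coordinates). Camera axes: x right, y down, z forward; pixel columns grow to the right and rows downward; lengths in m; the calibration is good to about 2 mm. A picture is of the moment at which its call begins. There is no depth.
- r.job_done(): hands the job in; it is judged then, once.
Trained networks look in the newest picture that a camera, given by its name, has taken for a name from the list of things; names that differ only in an ending like _2 or _b are one class to them, and where a whole thing is asked for, a point or a joint stands for the part that bears it (a point fixed in the world has none). Each returns a list of dicts, best first, with "conf" (0 to 1); they miss things now and then, are a little off and sometimes report something else, mostly with a low value. They report only what shows in the picture. A call takes as long as a camera call.
- find_in(target, camera): "bbox" ([left, top, right, bottom] in pixels, round what is visible of it).
- tip_of(target, camera): "point" ([column, row] in pixels: a listed point, or the origin of a listed thing).
The state is a dict: "time_s": time; "joint_pos": joint angles; "qd": joint speeds; "joint_efforts": joint torques, N m; "tcp_pos": TCP position; "ee_rot": TCP orientation; "wrist_force": force on the tool from outside, world axes, zero at the start; "torque": the same for the moment, N m; "opening": opening from 0.0 (shut) to 1.0 (fully open); "grasp_force": force on a finger pad.
Only numpy, scipy, OpenCV 4.12 (cv2) and the standard library are available. Lean on these libraries where they do the work, as an engineer would, in place of code of your own. Each camera call takes 0.05 s, during which the arm holds its last target. There are 200 camera calls.

## Task

Lay the spirit level flat and lengthwise in the middle of the little hinged shelf, and turn the winged levelling foot so that the bubble stands centred between the two vial lines while the shelf is pressed fully down (the shelf springs up when it is not pressed, so the bubble only tells the truth under pressure). Finish pressing down on the spirit level with the fingers, shelf fully down and bubble centred, and keep pressing: do not let go at the end. Leave the other things on the bench where they are.

Things in the scene. Friction and masses are not known exactly. Their poses are not given: they have to be found in the camera images.
- spirit_level: loose aluminium spirit level, black end caps, 26 (x) x 180 (y) x 44 (z) mm, 0.3 kg. Origin: centre of underside; y along its length, z up. Lower part a bar 31 mm high over the whole length: grip it mid-length across the 26 mm. In the middle of the upper edge a notch with the vial (top at z = 47 mm): do not press there, but on an end block (flat top at z = 44 mm, middle of it at y = +-64 mm)
- bubble (a joint): pale bubble in the yellow-green vial, as an angle on an arc of 300 mm radius, rad: 0 = centred, positive = toward the level's own +y end. It runs to the higher end; its value is the slope of the level (limit +-0.085). Settles in 0.5 s. Within +-0.010 (3 mm) it is clear of both black lines, which are 24 mm apart
- stand: dark steel frame fixed to the table, base 96 (x) x 345 (y) x 12 mm. Origin on the table below the middle of the shelf; y runs along the shelf: hinge at y = +115 mm (axis along x, 50 mm above the table), levelling foot at y = -175 mm on a post 75 mm high. The shelf's hinge is not quite true, by an unknown amount that stays the same in a run
- shelf_mid (a point): middle of the upper face of the plywood shelf, 90 (x) x 220 (y) x 8 mm, about 58 mm above the table; a strip 8 mm high along its +x edge leaves x = -45 to +39 mm free. y runs along the shelf toward the hinge, z is the normal of the face
- shelf (a joint): how far the shelf has sprung up off its foot, rad: 0 = pressed fully down, 0.045 = fully up (so also with only the level lying on it). About 7 N down on the level's end block nearest the foot presses it fully down, by up to 10 mm at the foot end; 10 to 25 N is fine
- foot (a joint): angle of the levelling foot, rad, 0 to 6.28; clockwise seen from above is positive and raises the foot end: 1 rad of turn changes the slope of the shelf by 0.025 rad. Stiff (0.25 N m), stays where it is left. The right setting differs each time; pressed down, the foot end starts 0.02 to 0.065 rad too low
- foot_grip (a point): centre of the foot's black wing: an upright-edged bar 46 mm long (point x), 12 mm thick (point y; grip across it) and 24 mm high, the point 100 mm above the table; nothing wider than 26 mm for 19 mm below the point, then the post's top (50 x 44 mm) 25 mm below it
- tape_measure: tape measure, 36x93x64 mm, a bystander to leave where it is; origin under its centre
- screw_jar: jar of screws, 64x64x78 mm, a bystander to leave where it is; origin under its centre
- brass_knob: small brass knob, 29x29x32 mm, a bystander to leave where it is; origin under its centre
- walnut_block: walnut block, 45x60x35 mm, a bystander to leave where it is; origin under its centre
- chisel_narrow: bench chisel, 227 mm long, 29 mm wide, a bystander to leave where it is; origin under its centre

How it is judged:
By the outcome, as a careful person would: the job done as asked, in the order asked, and still so for the second after the job is handed in, while the arm keeps its last pose, push and grip.
It also fails if it takes over 72 s, if anything falls off the work surface, if the arm or the gripper's body presses on something with over 40 N, if the wrist force passes 120 N, or if a joint passes its speed limit or range.

## Working session

There is one attempt and no reset: what is moved stays moved. The work goes in short steps, Python scripts to look and compute and a tool call to move; the robot and the scene stay as the last step left them, time stands still between calls to the robot, and variables do not carry over. Pictures are saved under pics/ and viewed, at most 10 in all, crops included, and the job is handed in when it is done.

Besides the shell and the picture viewer there is one more tool, called as a command line: name --argument value ..., lists and objects as JSON in quotes. play_rows: Moves the arm, as the interface text tells. Its arguments: {"type":"object","properties":{"delta_pos":{"type":"array","items":{"type":"array","items":{"type":"number"}}},"rotation":{"type":"array","items":{"type":"array","items":{"type":"number"}}},"jaw":{"type":"array","items":{"type":"number"}},"newtons":{"type":"number"}},"required":["delta_pos","rotation","jaw"]}

```bash
mkdir -p pics; cat > h.py <<'E'
import numpy as np, cv2
from bench import get_state, vision, r, find_in, tip_of
from scipy.spatial.transform import Rotation as R
def snap(n,f=None):
    s=vision.snapshot(n)
    if f: cv2.imwrite('pics/'+f,cv2.cvtColor(s['image'],cv2.COLOR_RGB2BGR))
    return s
def ray(s,p):
    K=s['camera_matrix'];d=np.array([(p[0]-K[0,2])/K[0,0],(p[1]-K[1,2])/K[1,1]])
    u=d.copy()
    for _ in range(20): u=d/(1+s['k1']*(u@u))
    T=s['world_from_camera'];return T[:3,3],T[:3,:3]@np.array([u[0],u[1],1])
def atz(s,p,z):
    o,d=ray(s,p);return o+d*(z-o[2])/d[2]
def proj(s,P):
    T=s['world_from_camera'];c=T[:3,:3].T@(np.array(P)-T[:3,3]);u=c[:2]/c[2];u=u*(1+s['k1']*(u@u))
    K=s['camera_matrix'];return np.array([K[0,0]*u[0]+K[0,2],K[1,1]*u[1]+K[1,2]])
def tri(s1,p1,s2,p2):
    o1,d1=ray(s1,p1);o2,d2=ray(s2,p2);A=np.c_[d1,-d2];t=np.linalg.lstsq(A,o2-o1,rcond=None)[0]
    a=o1+t[0]*d1;b=o2+t[1]*d2;return (a+b)/2,np.linalg.norm(a-b)
def tool(delta_world,Rv):  # world m -> tool mm
    return (R.from_rotvec(Rv).inv().apply(delta_world)*1000).round(1)
E
python3 - <<'E'
from h import *
np.set_printoptions(precision=3,suppress=True)
S={n:snap(n,n+'0.png') for n in('scene','top')}
im=[cv2.imread('pics/%s0.png'%n) for n in S]
for n in S:
  print(n,S[n]['world_from_camera'][:3,3],S[n]['camera_matrix'][0,0],S[n]['k1'])
  for t in['spirit_level','stand','shelf_mid','foot_grip','tape_measure','screw_jar','brass_knob','walnut_block','chisel_narrow']:
    f=find_in(t,n);q=tip_of(t,n)
    z={'shelf_mid':.062,'foot_grip':.1}.get(t,0)
    print(t,[(np.round(x['bbox']),round(x['conf'],2)) for x in f[:2]],[(np.round(x['point'],1),round(x['conf'],2),atz(S[n],x['point'],z)) for x in q[:2]])
print(get_state())
E
```

```text
scene [-0.196  0.934  0.611] 538.0160684745163 -0.15130743144160264
spirit_level [(array([248., 205., 331., 247.]), 0.76)] [(array([290.9, 236.4]), 0.63, array([0.4 , 0.26, 0.  ]))]
stand [(array([185., 128., 317., 220.]), 0.93)] [(array([244.1, 190.4]), 0.62, array([0.604, 0.199, 0.   ])), (array([299. , 132.4]), 0.47, array([ 0.744, -0.147,  0.   ]))]
shelf_mid [(array([195., 172., 204., 191.]), 0.64)] []
foot_grip [(array([293., 125., 312., 145.]), 0.68)] [(array([299.8, 133.9]), 0.59, array([0.583, 0.036, 0.1  ]))]
tape_measure [(array([309., 124., 331., 148.]), 0.91)] [(array([245.1, 193.3]), 0.65, array([0.592, 0.206, 0.   ])), (array([318.7, 148.9]), 0.6, array([ 0.632, -0.102,  0.   ]))]
screw_jar [(array([279., 104., 303., 136.]), 0.96)] [(array([290. , 134.1]), 0.63, array([ 0.753, -0.119,  0.   ]))]
brass_knob [(array([198., 234., 210., 250.]), 0.47), (array([294., 125., 310., 144.]), 0.19)] [(array([205.8, 248.1]), 0.74, array([0.487, 0.409, 0.   ]))]
walnut_block [(array([349., 151., 374., 172.]), 0.66)] [(array([358.4, 165.5]), 0.58, array([ 0.497, -0.099,  0.   ]))]
ch
[... 1167 characters left out ...]
.   ]))]
walnut_block [(array([372., 232., 402., 261.]), 0.94)] [(array([388. , 242.6]), 0.8, array([ 0.502, -0.104,  0.   ]))]
chisel_narrow [(array([161., 142., 175., 232.]), 0.81)] [(array([170.3, 188.6]), 0.76, array([0.62 , 0.423, 0.   ]))]
{'time_s': 1.9, 'joint_pos': array([ 1.156,  0.494,  1.346, -0.   ,  1.303, -0.095]), 'qd': array([ 0.   ,  0.001, -0.001,  0.001, -0.001, -0.001]), 'joint_efforts': array([ -0.002, -87.869, -38.224,   0.071,   0.044,  -0.   ]), 'tcp_pos': array([0.196, 0.593, 0.239]), 'ee_rot': array([ 0.5  ,  3.102, -0.   ]), 'wrist_force': array([-0.243, -0.347,  0.007]), 'torque': array([ 0.005, -0.019, -0.013]), 'grasp_force': 0.0, 'opening': 0.9989069795470543}
```

View pics/top0.png

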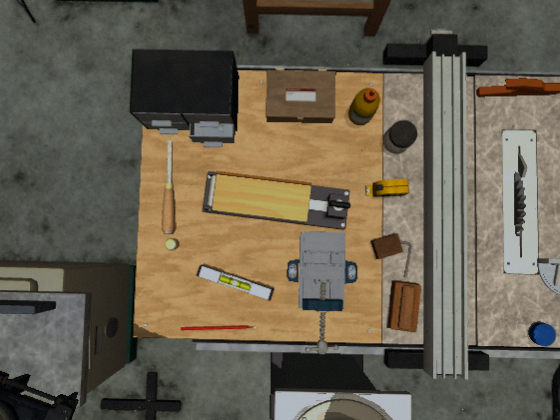

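View pics/scene0.png

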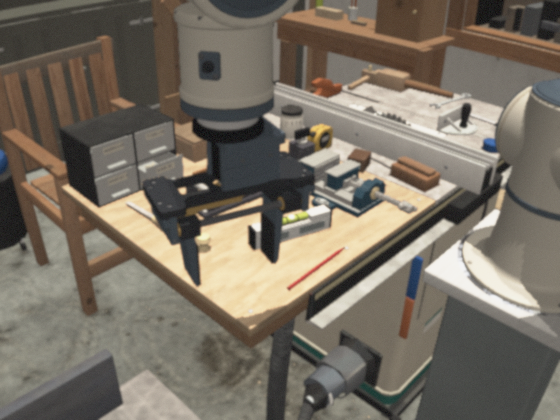

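The top view shows the level from about (197,269) to (271,296), the shelf with its hinge end on the left at (208,192), and the foot wing near (339,204). In the scene view the arm hides the stand. I'll move above the level for a close look.

```bash
cat >> h.py <<'E'
def plan(pos,head,n,st=None):
    """rows to bring TCP to pos with tool x heading `head` deg (pointing down), n rows"""
    st=st or get_state();p=np.array(st['tcp_pos']);X=R.from_rotvec(st['ee_rot']).as_matrix()[:,0]
    h0=np.degrees(np.arctan2(X[1],X[0]));dh=(h0-head+180)%360-180   # + = clockwise = +tool z
    if abs(dh)>140: print('big turn',dh)
    d=(np.array(pos)-p)/n*1000;out=[]
    for i in range(n):
        a=np.radians(h0-dh*i/n);x=np.array([np.cos(a),np.sin(a)]);y=np.array([np.sin(a),-np.cos(a)])
        out.append([round(float(d[:2]@x),1),round(float(d[:2]@y),1),round(float(-d[2]),1)])
    print('h0',h0.round(2),'dh',dh.round(2));print(out);print([0,0,round(dh/n,2)],'x',n)
E
python3 -c "
from h import *
plan([.402,.266,.2],74,12)"
```

```text
h0 161.68 dh 87.68
[[-24.8, -20.5, 3.2], [-27.2, -17.2, 3.2], [-29.2, -13.6, 3.2], [-30.7, -9.8, 3.2], [-31.7, -5.8, 3.2], [-32.2, -1.7, 3.2], [-32.1, 2.4, 3.2], [-31.5, 6.5, 3.2], [-30.5, 10.4, 3.2], [-28.9, 14.2, 3.2], [-26.9, 17.8, 3.2], [-24.4, 21.1, 3.2]]
[0, 0, np.float64(7.31)] x 12
```

play_rows --delta_pos '[[-24.8, -20.5, 3.2], [-27.2, -17.2, 3.2], [-29.2, -13.6, 3.2], [-30.7, -9.8, 3.2], [-31.7, -5.8, 3.2], [-32.2, -1.7, 3.2], [-32.1, 2.4, 3.2], [-31.5, 6.5, 3.2], [-30.5, 10.4, 3.2], [-28.9, 14.2, 3.2], [-26.9, 17.8, 3.2], [-24.4, 21.1, 3.2]]' --rotation '[[0, 0, 7.1], [0, 0, 7.1], [0, 0, 7.1], [0, 0, 7.1], [0, 0, 7.1], [0, 0, 7.1], [0, 0, 7.1], [0, 0, 7.1], [0, 0, 7.1], [0, 0, 7.1], [0, 0, 7.1], [0, 0, 7.1]]' --jaw '[100, 100, 100, 100, 100, 100, 100, 100, 100, 100, 100, 100]'

```text
time_s: 2.9
tcp_pos: [0.409, 0.2687, 0.2006]
ee_rot: [2.473, 1.937, 0.001]
wrist_force: [0.5, 1.6, 0.3]
opening: 0.999
grasp_force: 0.0
```

play_rows --delta_pos '[[0, 0, 0], [0, 0, 0]]' --rotation '[[0, 0, 0], [0, 0, 0]]' --jaw '[100, 100]'

```text
time_s: 3.07
tcp_pos: [0.4091, 0.2689, 0.2005]
ee_rot: [-2.47, -1.941, 0.0]
wrist_force: [-0.7, 0.2, -0.3]
opening: 0.999
grasp_force: 0.0
```

```bash
python3 - <<'E'
from h import *
np.set_printoptions(precision=3,suppress=True)
st=get_state();print(st['tcp_pos'],st['ee_rot'])
s=snap('wrist','w1.png');print(s['world_from_camera'],s['camera_matrix'],s['k1'])
print(find_in('spirit_level','wrist')[:1],[(q['point'],q['conf'],atz(s,q['point'],0)) for q in tip_of('spirit_level','wrist')])
E
```

```text
[0.409 0.269 0.2  ] [-2.47  -1.941  0.   ]
[[ 0.972 -0.226 -0.066  0.426]
 [-0.236 -0.933 -0.273  0.346]
 [ 0.     0.28  -0.96   0.346]
 [ 0.     0.     0.     1.   ]] [[356.062   0.    277.195]
 [  0.    356.062 214.432]
 [  0.      0.      1.   ]] -0.019150025434025875
[{'bbox': [252.9, 113.0, 294.1, 301.7], 'conf': 0.88}] [([270.3, 207.9], 0.84, array([0.397, 0.256, 0.   ]))]
```

View pics/w1.png

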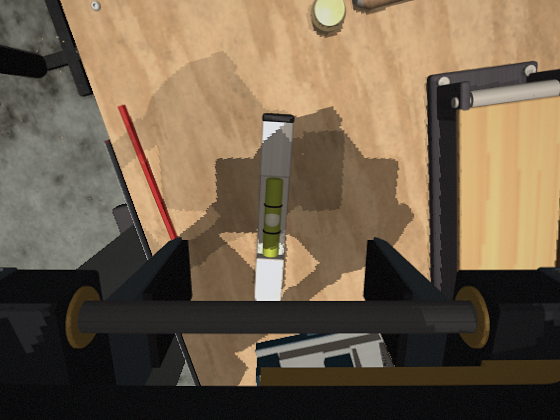

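The level runs from its far end at about (279,115), past the vial lines at about (273,207) and (272,233), and then under the gripper bar. The camera looks ahead along tool +x.

```bash
python3 - <<'E'
from h import *
np.set_printoptions(precision=4,suppress=True)
s=vision.snapshot('wrist')
# segment: edges at given rows of bright end block
g=s['image'].astype(int)
for row in (130,145,160,170,265,280,290): print(row,[tuple(g[row,c]) for c in (250,256,258,260,262,264,266,288,290,292,294,296)] if row in(130,280) else '')
e=atz(s,(279,115),.044);v=atz(s,(272.5,219.5),.046);print(e,v,np.linalg.norm((e-v)[:2]),np.degrees(np.arctan2(*(e-v)[1::-1])))
l=[atz(s,p,.046) for p in((273,207),(272,233))];print(np.linalg.norm(l[0]-l[1]))
im=cv2.cvtColor(s['image'][100:310,220:320],cv2.COLOR_RGB2BGR);cv2.imwrite('pics/w1c.png',cv2.resize(im,None,fx=2.8,fy=2.8,interpolation=2))
E
```

```text
130 [(np.int64(180), np.int64(144), np.int64(105)), (np.int64(176), np.int64(140), np.int64(103)), (np.int64(176), np.int64(142), np.int64(104)), (np.int64(180), np.int64(145), np.int64(107)), (np.int64(172), np.int64(138), np.int64(101)), (np.int64(148), np.int64(129), np.int64(108)), (np.int64(226), np.int64(223), np.int64(217)), (np.int64(153), np.int64(146), np.int64(136)), (np.int64(153), np.int64(146), np.int64(138)), (np.int64(152), np.int64(145), np.int64(138)), (np.int64(133), np.int64(127), np.int64(119)), (np.int64(109), np.int64(90), np.int64(67))]
145 
160 
170 
265 
280 [(np.int64(114), np.int64(91), np.int64(66)), (np.int64(128), np.int64(117), np.int64(106)), (np.int64(226), np.int64(227), np.int64(225)), (np.int64(222), np.int64(223), np.int64(227)), (np.int64(222), np.int64(223), np.int64(225)), (np.int64(222), np.int64(223), np.int64(227)), (np.int64(222), np.int64(223), np.int64(224)), (np.int64(216), np.int64(178), np.int64(133)), (np.int64(218), np.int64(181), np.int64(136)), (np.int64(217), np.int64(180), np.int64(136)), (np.int64(209), np.int64(171), np.int64(126)), (np.int64(200), np.int64(159), np.int64(117))]
290 
[0.4256 0.3442 0.044 ] [0.3995 0.259  0.046 ] 0.08916506730149727 73.00704134396224
0.024062248939928935
```

View pics/w1c.png

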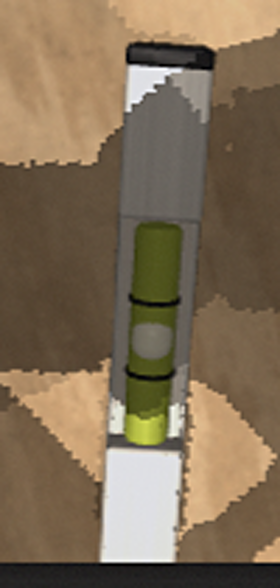

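The crop shows a horizontal level with its bubble between the lines, and the end block edges are clear. Next is the exact heading.

```bash
python3 - <<'E'
from h import *
np.set_printoptions(precision=4,suppress=True)
s=vision.snapshot('wrist')
f=lambda x,y:(220+x/2.8-.3,100+y/2.8-.3)
L=[atz(s,f(*p),.044) for p in((126,66),(102,545))];Rr=[atz(s,f(*p),.044) for p in((212,68),(178,545))]
for a in(L,Rr): d=a[0]-a[1];print(a,np.degrees(np.arctan2(d[1],d[0])))
print(np.linalg.norm((L[0]-Rr[0])),np.linalg.norm((L[1]-Rr[1])))
plan([.3995,.2590,.2-.1],73,5)
E
```

```text
[array([0.4125, 0.3407, 0.044 ]), array([0.3667, 0.1899, 0.044 ])] 73.12225063251837
[array([0.437 , 0.3343, 0.044 ]), array([0.3918, 0.184 , 0.044 ])] 73.2558832017131
0.025346863080825403 0.025742478554645003
h0 76.6 dh 3.6
[[-2.7, -1.1, 20.1], [-2.7, -1.0, 20.1], [-2.7, -1.0, 20.1], [-2.7, -1.0, 20.1], [-2.7, -0.9, 20.1]]
[0, 0, np.float64(0.72)] x 5
```

play_rows --delta_pos '[[-2.7, -1.1, 20.1], [-2.7, -1.0, 20.1], [-2.7, -1.0, 20.1], [-2.7, -1.0, 20.1], [-2.7, -0.9, 20.1], [0, 0, 20], [0, 0, 20], [0, 0, 15], [0, 0, 10], [0, 0, 4.5], [0, 0, 0]]' --rotation '[[0, 0, 0.7], [0, 0, 0.7], [0, 0, 0.7], [0, 0, 0.7], [0, 0, 0.7], [0, 0, 0], [0, 0, 0], [0, 0, 0], [0, 0, 0], [0, 0, 0], [0, 0, 0]]' --jaw '[80, 70, 60, 60, 60, 60, 60, 60, 60, 60, 60]' --newtons 30

```text
time_s: 4.23
tcp_pos: [0.3994, 0.2586, 0.0298]
ee_rot: [-2.524, -1.87, 0.002]
wrist_force: [-1.0, 0.3, -0.2]
opening: 0.598
grasp_force: 0.0
```

play_rows --delta_pos '[[0, 0, 0], [0, 0, 0], [0, 0, 0], [0, 0, 0], [0, 0, 0], [0, 0, 0], [0, 0, 0], [0, 0, 0]]' --rotation '[[0, 0, 0], [0, 0, 0], [0, 0, 0], [0, 0, 0], [0, 0, 0], [0, 0, 0], [0, 0, 0], [0, 0, 0]]' --jaw '[0, 0, 0, 0, 0, 0, 0, 0]'

```text
time_s: 4.9
tcp_pos: [0.4004, 0.2584, 0.031]
ee_rot: [2.526, 1.868, 0.002]
wrist_force: [-0.7, 0.2, 7.9]
opening: 0.284
grasp_force: 30.0
```

play_rows --delta_pos '[[0, 0, -8], [0, 0, -20], [0, 0, -32], [0, 0, -40], [0, 0, -40], [0, 0, -30], [0, 0, -10], [0, 0, 0]]' --rotation '[[0, 0, 0], [0, 0, 0], [0, 0, 0], [0, 0, 0], [0, 0, 0], [0, 0, 0], [0, 0, 0], [0, 0, 0]]' --jaw '[0, 0, 0, 0, 0, 0, 0, 0]'

```text
time_s: 5.57
tcp_pos: [0.4009, 0.2587, 0.2136]
ee_rot: [2.525, 1.868, 0.008]
wrist_force: [0.4, 0.7, -3.2]
opening: 0.284
grasp_force: 30.0
```

```bash
python3 -c "
from h import *
print(get_state()['wrist_force'],get_state()['opening'])
plan([.59,.12,.22],85,9)"
```

```text
[ 0.3902584   0.6601736  -3.23637409] 0.2844570014107125
h0 72.98 dh -12.02
[[-8.6, 24.6, -0.7], [-9.2, 24.4, -0.7], [-9.7, 24.2, -0.7], [-10.3, 23.9, -0.7], [-10.8, 23.7, -0.7], [-11.4, 23.4, -0.7], [-11.9, 23.2, -0.7], [-12.5, 22.9, -0.7], [-13.0, 22.6, -0.7]]
[0, 0, np.float64(-1.34)] x 9
```

play_rows --delta_pos '[[-8.6, 24.6, -0.7], [-9.2, 24.4, -0.7], [-9.7, 24.2, -0.7], [-10.3, 23.9, -0.7], [-10.8, 23.7, -0.7], [-11.4, 23.4, -0.7], [-11.9, 23.2, -0.7], [-12.5, 22.9, -0.7], [-13.0, 22.6, -0.7], [0, 0, 0], [0, 0, 0], [0, 0, 0]]' --rotation '[[0, 0, -1.34], [0, 0, -1.34], [0, 0, -1.34], [0, 0, -1.34], [0, 0, -1.34], [0, 0, -1.34], [0, 0, -1.34], [0, 0, -1.34], [0, 0, -1.34], [0, 0, 0], [0, 0, 0], [0, 0, 0]]' --jaw '[0, 0, 0, 0, 0, 0, 0, 0, 0, 0, 0, 0]'

```text
time_s: 6.57
tcp_pos: [0.5881, 0.1196, 0.2155]
ee_rot: [-2.315, -2.121, 0.003]
wrist_force: [-0.3, 0.4, -2.9]
opening: 0.28
grasp_force: 30.0
```

```bash
python3 - <<'E'
from h import *
np.set_printoptions(precision=3,suppress=True)
st=get_state();print(st['tcp_pos'],st['ee_rot'])
s=snap('wrist','w2.png')
for t,z in(('shelf_mid',.062),('foot_grip',.1),('stand',0)): print(t,[(q['point'],q['conf'],atz(s,q['point'],z)) for q in tip_of(t,'wrist')])
E
```

```text
[0.588 0.12  0.216] [-2.315 -2.121  0.003]
shelf_mid []
foot_grip []
stand []
```

View pics/w2.png

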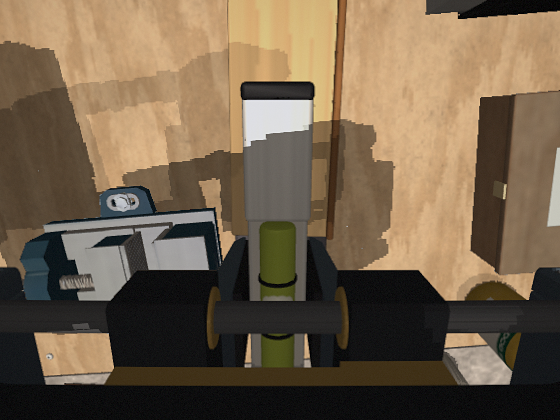

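In this view the shelf is the light strip between columns 229 and 340, running up past the held level, and the vise is at lower left. I'll take edges from here and from the earlier unobstructed top picture.

```bash
python3 - <<'E'
import cv2,numpy as np
a=cv2.imread('pics/top0.png')[160:240,195:360];a=cv2.resize(a,None,fx=4.8,fy=4.8,interpolation=2)
b=cv2.imread('pics/w2.png')
np.set_printoptions(linewidth=200)
for r in (3,40,75,110,180,220):
    g=cv2.cvtColor(b,cv2.COLOR_BGR2HSV)[r].astype(int)
    d=np.abs(np.diff(b[r].astype(int).sum(1)));print(r,[(c,d[c]) for c in np.argsort(-d)[:12] if 215<c<360])
cv2.imwrite('pics/top0c.png',a)
E
```

```text
3 [(np.int64(336), np.int64(235)), (np.int64(346), np.int64(222)), (np.int64(337), np.int64(211)), (np.int64(226), np.int64(134)), (np.int64(227), np.int64(126)), (np.int64(338), np.int64(112)), (np.int64(339), np.int64(64)), (np.int64(228), np.int64(44))]
40 [(np.int64(335), np.int64(203)), (np.int64(344), np.int64(149)), (np.int64(228), np.int64(100)), (np.int64(227), np.int64(90)), (np.int64(337), np.int64(73)), (np.int64(343), np.int64(73)), (np.int64(336), np.int64(72)), (np.int64(334), np.int64(67)), (np.int64(342), np.int64(35))]
75 [(np.int64(333), np.int64(289)), (np.int64(332), np.int64(135)), (np.int64(342), np.int64(130)), (np.int64(335), np.int64(87)), (np.int64(341), np.int64(82)), (np.int64(228), np.int64(77)), (np.int64(227), np.int64(74)), (np.int64(288), np.int64(56)), (np.int64(334), np.int64(55)), (np.int64(343), np.int64(47)), (np.int64(336), np.int64(40))]
110 [(np.int64(332), np.int64(254)), (np.int64(313), np.int64(157)), (np.int64(242), np.int64(151)), (np.int64(340), np.int64(139)), (np.int64(331), np.int64(137)), (np.int64(228), np.int64(110)), (np.int64(339), np.int64(105)), (np.int64(229), np.int64(104)), (np.int64(333), np.int64(96)), (np.int64(311), np.int64(93))]
180 [(np.int64(219), np.int64(223)), (np.int64(328), np.int64(108))]
220 [(np.int64(216), np.int64(219)), (np.int64(221), np.int64(208)), (np.int64(217), np.int64(199)), (np.int64(325), np.int64(108)), (np.int64(326), np.int64(103))]
```

View pics/top0c.png

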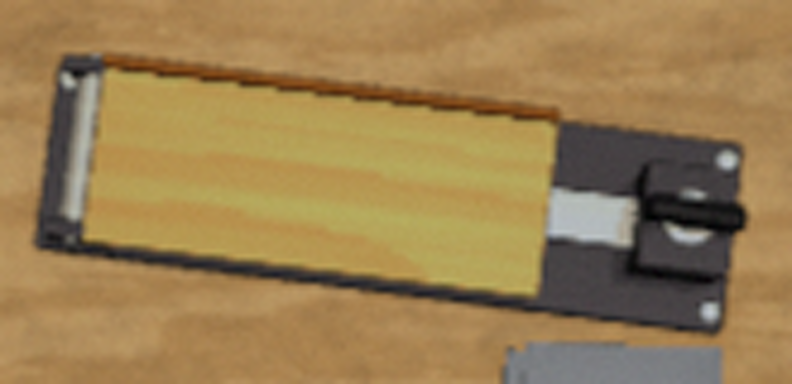

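The crop shows the shelf corners at about (104,57), (558,113), (540,297) and (84,242). The strip is on the far (+x) side, and the wing runs from (640,207) to (745,217).

```bash
python3 - <<'E'
from h import *
np.set_printoptions(precision=4,suppress=True)
s=vision.snapshot('top');f=lambda x,y:(195+x/4.8-.4,160+y/4.8-.4)
c=[atz(s,f(*p),z) for p,z in(((104,57),.066),((558,113),.068),((540,297),.060),((84,242),.058))]
for p in c: print(p)
ang=lambda d:np.degrees(np.arctan2(d[1],d[0]))
print('heads',ang(c[0]-c[1]),ang(c[3]-c[2]),'sizes',np.linalg.norm((c[0]-c[1])[:2]),np.linalg.norm((c[0]-c[3])[:2]),'mid',np.mean(c,0))
w=[atz(s,f(*p),.112) for p in((640,207),(745,217))];print('wing',w,ang(w[0]-w[1]),np.linalg.norm(w[0]-w[1]),np.mean(w,0))
s=vision.snapshot('wrist')
l=[atz(s,(228,3),.058),atz(s,(229.5,110),.059)];q=[atz(s,(346.5,3),.066),atz(s,(340.5,110),.067)]
print(l,ang(l[0]-l[1]),q,ang(q[0]-q[1]),np.linalg.norm(l[1]-q[1]))
E
```

```text
[0.6536 0.3044 0.066 ]
[0.6311 0.0877 0.068 ]
[0.544  0.0942 0.06  ]
[0.5656 0.3121 0.058 ]
heads 84.07559080640112 84.3508934323572 sizes 0.21779386234338635 0.0883716840684707 mid [0.5986 0.1996 0.063 ]
wing [array([0.5825, 0.0526, 0.112 ]), array([0.579 , 0.0049, 0.112 ])] 85.79875861629905 0.04778691514443019 [0.5808 0.0288 0.112 ]
[array([0.5632, 0.2815, 0.058 ]), array([0.555 , 0.2031, 0.059 ])] 84.02486147082585 [array([0.6519, 0.2719, 0.066 ]), array([0.6444, 0.1954, 0.067 ])] 84.3323666717538 0.09002612773683348
```

```bash
python3 -c "
from h import *
plan([.5988,.1995,.105],84.2,8)"
```

```text
h0 85.07 dh 0.87
[[10.0, 0.4, 14.0], [10.0, 0.4, 14.0], [10.0, 0.4, 14.0], [10.0, 0.3, 14.0], [10.0, 0.3, 14.0], [10.0, 0.3, 14.0], [10.0, 0.3, 14.0], [10.0, 0.3, 14.0]]
[0, 0, np.float64(0.11)] x 8
```

play_rows --delta_pos '[[10, 0.4, 10], [10, 0.4, 14], [10, 0.4, 18], [10, 0.3, 18], [10, 0.3, 18], [10, 0.3, 16], [10, 0.3, 12], [10, 0.3, 6], [0, 0, 0], [0, 0, 0]]' --rotation '[[0, 0, 0.1], [0, 0, 0.1], [0, 0, 0.1], [0, 0, 0.1], [0, 0, 0.1], [0, 0, 0.1], [0, 0, 0.1], [0, 0, 0.1], [0, 0, 0], [0, 0, 0]]' --jaw '[0, 0, 0, 0, 0, 0, 0, 0, 0, 0]'

```text
time_s: 7.7
tcp_pos: [0.5994, 0.1997, 0.1049]
ee_rot: [2.329, 2.108, 0.0]
wrist_force: [-0.6, -0.0, -2.4]
opening: 0.282
grasp_force: 30.0
```

play_rows --delta_pos '[[0, 0, 3], [0, 0, 2], [0, 0, 2], [0, 0, 0], [0, 0, 0]]' --rotation '[[0, 0, 0], [0, 0, 0], [0, 0, 0], [0, 0, 0], [0, 0, 0]]' --jaw '[0, 0, 0, 0, 0]'

```text
time_s: 8.12
tcp_pos: [0.5993, 0.1987, 0.0979]
ee_rot: [2.331, 2.106, 0.0]
wrist_force: [-0.2, -1.0, -1.8]
opening: 0.282
grasp_force: 30.0
```

play_rows --delta_pos '[[0, 0, 2], [0, 0, 2], [0, 0, 0], [0, 0, 0]]' --rotation '[[0, 0, 0], [0, 0, 0], [0, 0, 0], [0, 0, 0]]' --jaw '[0, 0, 0, 0]'

```text
time_s: 8.45
tcp_pos: [0.5992, 0.1989, 0.0936]
ee_rot: [-2.33, -2.107, 0.0]
wrist_force: [-1.2, -0.2, -3.5]
opening: 0.282
grasp_force: 30.0
```

play_rows --delta_pos '[[0, 0, 1.5], [0, 0, 1.5], [0, 0, 0], [0, 0, 0]]' --rotation '[[0, 0, 0], [0, 0, 0], [0, 0, 0], [0, 0, 0]]' --jaw '[0, 0, 0, 0]'

```text
time_s: 8.78
tcp_pos: [0.5995, 0.1991, 0.091]
ee_rot: [2.33, 2.107, 0.001]
wrist_force: [0.5, 2.0, 0.8]
opening: 0.286
grasp_force: 30.0
```

play_rows --delta_pos '[[0, 0, 0.8], [0, 0, 0], [0, 0, 0], [0, 0, 0], [0, 0, 0], [0, 0, 0]]' --rotation '[[0, 0, 0], [0, 0, 0], [0, 0, 0], [0, 0, 0], [0, 0, 0], [0, 0, 0]]' --jaw '[28, 34, 38, 42, 46, 50]'

```text
time_s: 9.28
tcp_pos: [0.5993, 0.199, 0.09]
ee_rot: [-2.33, -2.107, 0.0]
wrist_force: [-0.2, 0.2, 0.9]
opening: 0.49
grasp_force: 0.0
```

play_rows --delta_pos '[[0, 0, -5], [0, 0, -15], [0, 0, -30], [0, 0, -30], [0, 0, -30], [0, 0, -20], [0, 0, 0]]' --rotation '[[0, 0, 0], [0, 0, 0], [0, 0, 0], [0, 0, 0], [0, 0, 0], [0, 0, 0], [0, 0, 0]]' --jaw '[50, 50, 50, 50, 60, 60, 60]'

```text
time_s: 9.87
tcp_pos: [0.6012, 0.1995, 0.2252]
ee_rot: [2.328, 2.105, 0.01]
wrist_force: [0.7, -0.0, 0.4]
opening: 0.602
grasp_force: 0.0
```

```bash
python3 - <<'E'
from h import *
np.set_printoptions(precision=4,suppress=True)
s=snap('wrist','w3.png')
im=cv2.imread('pics/w3.png')
for t,z in(('spirit_level',.06),('bubble',.106)): print(t,[(q['point'],q['conf'],atz(s,q['point'],z)) for q in tip_of(t,'wrist')[:1]])
# predicted outline of level top if central, for comparison
c=np.array([.5988,.1998]);a=np.radians(84.2);y=np.array([np.cos(a),np.sin(a)]);x=np.array([y[1],-y[0]])
for u,v in((-13,90),(13,90),(13,-90),(-13,-90)): print(proj(s,[*(c+x*u/1e3+y*v/1e3),.103]))
plan([c[0]-.064*y[0],c[1]-.064*y[1],.16],-95.8,12)
E
```

```text
spirit_level []Traceback (most recent call last):
  File "<stdin>", line 5, in <module>
ValueError: it knows: brass_knob, chisel_narrow, foot_grip, screw_jar, shelf_mid, spirit_level, stand, tape_measure, walnut_block
```

View pics/w3.png

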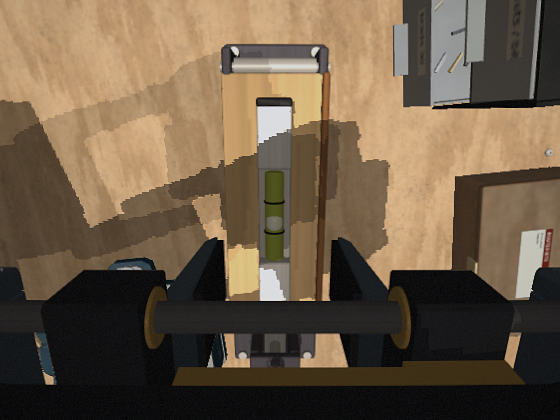

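The level lies mid-shelf between columns 257 and 293. The bubble at about (274,223) sits toward the foot, with the lines at rows 202 and 233. So with the shelf sprung up, the foot end is roughly 0.014 rad high, which would be about 0.031 rad low once pressed. Next I grip the wing.

```bash
python3 - <<'E'
from h import *
g=cv2.imread('pics/w3.png').astype(int)
print([(r,tuple(int(v) for v in g[r,271:278].mean(0))) for r in range(196,240)])
print(get_state()['joint_pos'].round(2))
plan([.581,.027,.15],85,8)
E
```

```text
[(196, (28, 81, 77)), (197, (27, 81, 77)), (198, (28, 82, 78)), (199, (28, 82, 78)), (200, (29, 82, 79)), (201, (27, 82, 79)), (202, (20, 56, 53)), (203, (10, 6, 6)), (204, (16, 34, 32)), (205, (28, 85, 81)), (206, (27, 82, 78)), (207, (28, 82, 77)), (208, (28, 81, 77)), (209, (27, 81, 77)), (210, (28, 81, 77)), (211, (28, 82, 78)), (212, (28, 81, 77)), (213, (28, 81, 78)), (214, (27, 81, 77)), (215, (29, 80, 77)), (216, (71, 98, 100)), (217, (98, 109, 114)), (218, (97, 110, 116)), (219, (98, 112, 117)), (220, (99, 113, 118)), (221, (98, 111, 116)), (222, (95, 109, 114)), (223, (95, 108, 113)), (224, (95, 109, 114)), (225, (95, 109, 114)), (226, (95, 108, 113)), (227, (93, 106, 111)), (228, (92, 105, 109)), (229, (89, 100, 105)), (230, (74, 93, 96)), (231, (25, 82, 78)), (232, (24, 70, 67)), (233, (7, 1, 3)), (234, (14, 25, 23)), (235, (29, 85, 82)), (236, (27, 82, 78)), (237, (29, 81, 78)), (238, (27, 81, 77)), (239, (28, 81, 77))]
[ 0.23  0.52  1.35 -0.    1.27  0.33]
h0 84.24 dh -0.76
[[-21.6, -0.1, 8.9], [-21.6, -0.2, 8.9], [-21.6, -0.2, 8.9], [-21.6, -0.3, 8.9], [-21.6, -0.3, 8.9], [-21.6, -0.3, 8.9], [-21.6, -0.4, 8.9], [-21.6, -0.4, 8.9]]
[0, 0, np.float64(-0.09)] x 8
```

play_rows --delta_pos '[[-21.6, -0.1, 8.9], [-21.6, -0.2, 8.9], [-21.6, -0.2, 8.9], [-21.6, -0.3, 8.9], [-21.6, -0.3, 8.9], [-21.6, -0.3, 8.9], [-21.6, -0.4, 8.9], [-21.6, -0.4, 8.9], [0, 0, 0], [0, 0, 0]]' --rotation '[[0, 0, -0.1], [0, 0, -0.1], [0, 0, -0.1], [0, 0, -0.1], [0, 0, -0.1], [0, 0, -0.1], [0, 0, -0.1], [0, 0, -0.1], [0, 0, 0], [0, 0, 0]]' --jaw '[60, 60, 60, 60, 60, 60, 60, 60, 60, 60]'

```text
time_s: 10.8
tcp_pos: [0.5798, 0.0264, 0.1474]
ee_rot: [-2.316, -2.12, 0.003]
wrist_force: [0.0, -0.7, -0.5]
opening: 0.601
grasp_force: 0.0
```

```bash
python3 -c "
from h import *
plan([.581,.027,.108],85,4)"
```

```text
h0 84.93 dh -0.07
[[0.2, 0.3, 9.9], [0.2, 0.3, 9.9], [0.2, 0.3, 9.9], [0.2, 0.3, 9.9]]
[0, 0, np.float64(-0.02)] x 4
```

play_rows --delta_pos '[[0.2, 0.3, 10], [0.2, 0.3, 10], [0.2, 0.3, 10], [0.2, 0.3, 9], [0, 0, 0]]' --rotation '[[0, 0, 0], [0, 0, 0], [0, 0, 0], [0, 0, 0], [0, 0, 0]]' --jaw '[60, 60, 60, 60, 60]'

```text
time_s: 11.22
tcp_pos: [0.581, 0.0284, 0.1074]
ee_rot: [-2.313, -2.122, 0.004]
wrist_force: [-0.7, 0.8, -0.0]
opening: 0.599
grasp_force: 0.0
```

play_rows --delta_pos '[[0, 0, 0], [0, 0, 0], [0, 0, 0], [0, 0, 0], [0, 0, 0], [0, 0, 0], [0, 0, 0], [0, 0, 0], [0, 0, 0], [0, 0, 0]]' --rotation '[[0, 0, 0], [0, 0, 0], [0, 0, 0], [0, 0, 0], [0, 0, 0], [0, 0, 0], [0, 0, 0], [0, 0, 0], [0, 0, 0], [0, 0, 0]]' --jaw '[40, 20, 10, 0, 0, 0, 0, 0, 0, 0]' --newtons 30

```text
time_s: 12.05
tcp_pos: [0.5823, 0.0279, 0.11]
ee_rot: [2.315, 2.123, 0.001]
wrist_force: [1.1, 1.0, 2.6]
opening: 0.133
grasp_force: 29.8
```

play_rows --delta_pos '[[0, 0, 0], [0, 0, 0], [0, 0, 0], [0, 0, 0], [0, 0, 0], [0, 0, 0]]' --rotation '[[0, 0, 4], [0, 0, 4], [0, 0, 4], [0, 0, 4], [0, 0, 4], [0, 0, 4]]' --jaw '[0, 0, 0, 0, 0, 0]'

```text
time_s: 12.55
tcp_pos: [0.583, 0.0276, 0.11]
ee_rot: [2.708, 1.591, 0.002]
wrist_force: [5.4, -1.5, -2.0]
opening: 0.133
grasp_force: 30.0
```

play_rows --delta_pos '[[0, 0, 0], [0, 0, 0], [0, 0, 0], [0, 0, 0], [0, 0, 0], [0, 0, 0], [0, 0, 0], [0, 0, 0], [0, 0, 0], [0, 0, 0], [0, 0, 0], [0, 0, 0]]' --rotation '[[0, 0, 5], [0, 0, 5], [0, 0, 5], [0, 0, 5], [0, 0, 5], [0, 0, 5], [0, 0, 5], [0, 0, 5], [0, 0, 5], [0, 0, 5], [0, 0, 0], [0, 0, 0]]' --jaw '[0, 0, 0, 0, 0, 0, 0, 0, 0, 0, 0, 0]'

```text
time_s: 13.55
tcp_pos: [0.5839, 0.0265, 0.1101]
ee_rot: [3.125, 0.301, 0.005]
wrist_force: [9.1, -13.5, -4.5]
opening: 0.134
grasp_force: 30.0
```

```bash
python3 -c "
from h import *
s=get_state();X=R.from_rotvec(s['ee_rot']).as_matrix()[:,0];print(np.degrees(np.arctan2(X[1],X[0])),s['torque'],s['wrist_force'],s['joint_pos'])"
```

```text
11.001511314925033 [-2.29618724 -1.49452273 -0.17796746] [  9.14434759 -13.48444802  -4.52875723] [-0.05582294  0.58786884  1.58723289 -0.00225301  0.96291477  1.32424827]
```

play_rows --delta_pos '[[0, 0, 0], [0, 0, 0], [0, 0, 0], [0, 0, 0], [0, 0, -10], [0, 0, -30], [0, 0, -30], [0, 0, -10], [0, 0, 0]]' --rotation '[[0, 0, 0], [0, 0, 0], [0, 0, 0], [0, 0, 0], [0, 0, 0], [0, 0, 0], [0, 0, 0], [0, 0, 0], [0, 0, 0]]' --jaw '[20, 30, 40, 40, 40, 40, 40, 40, 40]'

```text
time_s: 14.3
tcp_pos: [0.5835, 0.0279, 0.1933]
ee_rot: [3.126, 0.302, 0.008]
wrist_force: [0.4, -0.3, -0.2]
opening: 0.4
grasp_force: 0.0
```

```bash
python3 -c "
from h import *
plan([.5925,.1356,.165],84.2,12)"
```

```text
h0 11.05 dh -73.15
[[2.5, -8.7, 2.4], [3.4, -8.4, 2.4], [4.2, -7.9, 2.4], [5.1, -7.5, 2.4], [5.8, -6.9, 2.4], [6.5, -6.2, 2.4], [7.1, -5.5, 2.4], [7.7, -4.7, 2.4], [8.1, -3.9, 2.4], [8.5, -3.0, 2.4], [8.8, -2.1, 2.4], [8.9, -1.1, 2.4]]
[0, 0, np.float64(-6.1)] x 12
```

play_rows --delta_pos '[[2.5, -8.7, 2.4], [3.4, -8.4, 2.4], [4.2, -7.9, 2.4], [5.1, -7.5, 2.4], [5.8, -6.9, 2.4], [6.5, -6.2, 2.4], [7.1, -5.5, 2.4], [7.7, -4.7, 2.4], [8.1, -3.9, 2.4], [8.5, -3.0, 2.4], [8.8, -2.1, 2.4], [8.9, -1.1, 2.4]]' --rotation '[[0, 0, -6.1], [0, 0, -6.1], [0, 0, -6.1], [0, 0, -6.1], [0, 0, -6.1], [0, 0, -6.1], [0, 0, -6.1], [0, 0, -6.1], [0, 0, -6.1], [0, 0, -6.1], [0, 0, -6.1], [0, 0, -6.1]]' --jaw '[30, 20, 10, 0, 0, 0, 0, 0, 0, 0, 0, 0]'

```text
time_s: 15.3
tcp_pos: [0.5904, 0.1361, 0.1601]
ee_rot: [-2.324, -2.113, 0.002]
wrist_force: [0.8, -0.7, 0.8]
opening: 0.004
grasp_force: 0.0
```

play_rows --delta_pos '[[0, 0, 5], [0, 0, 8], [0, 0, 6], [0, 0, 4], [0, 0, 2], [0, 0, 0]]' --rotation '[[0, 0, 0], [0, 0, 0], [0, 0, 0], [0, 0, 0], [0, 0, 0], [0, 0, 0]]' --jaw '[0, 0, 0, 0, 0, 0]'

```text
time_s: 15.8
tcp_pos: [0.5909, 0.1351, 0.1356]
ee_rot: [-2.332, -2.105, 0.001]
wrist_force: [-1.0, -0.3, 4.7]
opening: 0.008
grasp_force: 2.2
```

play_rows --delta_pos '[[0, 0, 2], [0, 0, 2], [0, 0, 0], [0, 0, 0]]' --rotation '[[0, 0, 0], [0, 0, 0], [0, 0, 0], [0, 0, 0]]' --jaw '[0, 0, 0, 0]'

```text
time_s: 16.13
tcp_pos: [0.5913, 0.1352, 0.1325]
ee_rot: [2.331, 2.105, 0.001]
wrist_force: [-0.1, -3.6, 7.1]
opening: 0.004
grasp_force: 2.9
```

play_rows --delta_pos '[[0, 0, 2], [0, 0, 2], [0, 0, 0], [0, 0, 0]]' --rotation '[[0, 0, 0], [0, 0, 0], [0, 0, 0], [0, 0, 0]]' --jaw '[0, 0, 0, 0]'

```text
time_s: 16.47
tcp_pos: [0.5914, 0.1351, 0.1287]
ee_rot: [2.33, 2.105, 0.001]
wrist_force: [-0.5, -5.2, 6.7]
opening: 0.004
grasp_force: 3.6
```

play_rows --delta_pos '[[0, 0, 1], [0, 0, 1], [0, 0, 0], [0, 0, 0]]' --rotation '[[0, 0, 0], [0, 0, 0], [0, 0, 0], [0, 0, 0]]' --jaw '[0, 0, 0, 0]'

```text
time_s: 16.8
tcp_pos: [0.5916, 0.135, 0.127]
ee_rot: [2.33, 2.105, 0.001]
wrist_force: [-1.2, -5.4, 9.4]
opening: 0.003
grasp_force: 4.9
```

play_rows --delta_pos '[[0, 0, 0.5], [0, 0, 0.5], [0, 0, 0], [0, 0, 0], [0, 0, 0], [0, 0, 0]]' --rotation '[[0, 0, 0], [0, 0, 0], [0, 0, 0], [0, 0, 0], [0, 0, 0], [0, 0, 0]]' --jaw '[0, 0, 0, 0, 0, 0]'

```text
time_s: 17.3
tcp_pos: [0.5921, 0.1349, 0.1267]
ee_rot: [2.329, 2.104, 0.003]
wrist_force: [-1.6, -7.4, 20.1]
opening: 0.005
grasp_force: 9.5
```

```bash
cat >> h.py <<'E'
def crop(n,b,f,k=4):
    s=snap(n,'raw_'+f);im=cv2.imread('pics/raw_'+f);x0,y0,x1,y1=b
    cv2.imwrite('pics/'+f,cv2.resize(im[y0:y1,x0:x1],None,fx=k,fy=k,interpolation=2));return s,im
E
python3 -c "
from h import *
print(get_state()['wrist_force'],get_state()['tcp_pos'])
crop('wrist',(180,60,380,340),'p1.png',2)"
```

```text
[-1.58712077 -7.39605441 20.05339877] [0.59208754 0.13490865 0.12668252]
```

View pics/p1.png

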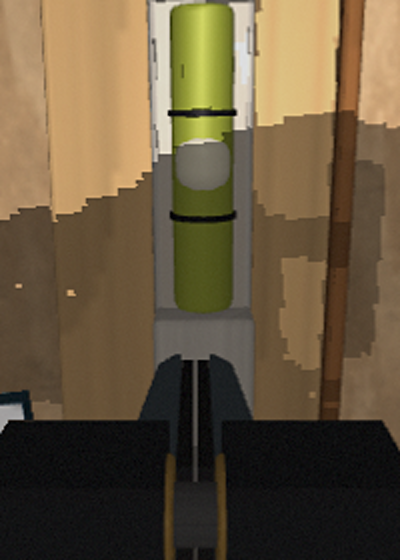

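The lines are at crop rows 113 and 216 and the bubble spans 138 to 191, so it is centred with the shelf bottomed at 20 N. A final check covers the numbers and the level's position.

```bash
python3 - <<'E'
from h import *
np.set_printoptions(precision=4,suppress=True)
s=vision.snapshot('wrist');g=s['image'].astype(int)[:,278:286].mean(1)
print([r for r in range(100,185) if g[r].sum()<120],[r for r in range(110,175) if g[r,2]>75 and g[r].sum()>230])
print(atz(s,(281.5,142),.108), 'target',(.5988,.2000)); print(get_state()['wrist_force'],get_state()['time_s'])
# level's left/right edges
print([atz(s,(180+x/2,60+y/2),.108) for x,y in((156,20),(254,20),(154,340),(255,340))])
E
```

```text
[168, 169, 170] [110, 111, 112, 113, 119, 120, 121, 122, 123, 124, 125, 126, 127, 129, 130, 131, 132, 133, 134, 135, 136, 137, 138, 139, 140, 141, 142, 143, 144, 145, 146, 147, 148, 149, 150, 151, 152, 153, 154]
[0.5993 0.2001 0.108 ] target (0.5988, 0.2)
[-1.8639 -7.0292 19.4636] 17.4
[array([0.5922, 0.2316, 0.108 ]), array([0.6132, 0.2295, 0.108 ]), array([0.5833, 0.1592, 0.108 ]), array([0.6078, 0.1567, 0.108 ])]
```

```bash
python3 -c "
from h import *
print(r.job_done())"
```

```text
the job is handed in; nothing more can be done
None
```

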